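Draw the tile tray out from the low rack with the pull hook

TASK

The blue tray has been pushed back under the low green rack, too low for a hand: pick up the wooden-handled pull hook, drop its down-turned tip into the wire loop on the tray and draw the tray out with it until the tray's whole back end is at least 2 cm clear of the front of the rack. Then lift the hook out of the loop and stand it back upright on its foot on the planks, its tip well away from the loop. Never touch the tray with the gripper or arm; keep the red tile in it, and leave the wedge on the planks and the felt wheel on the rack where they are.

Things in the scene. Friction and masses are not known exactly. Their poses are not given: they have to be found in the camera images.
- rack: Green steel rack fixed to the planks, 154 (x) x 240 (y) x 124 mm high, origin under its centre. Own +y side is the open mouth, front edge at own y = +120 mm; no floor; inside 130 mm wide between 12 mm corner posts and 21 mm high side rails; closed at the back (inner face y = -112 mm). Roof: six 10 mm cross bars with gaps, lowest part 112 mm above the planks. Tray slides out along own +y.
- tray: Blue open tray, 106 (x) x 157 (y) x 36 mm, loose, about 0.4 kg with loop and tile; origin under its centre, at plank level. A steel wire loop stands out level from its +y end, which faces the mouth of the rack; the loop starts wholly under the roof, the tray nearly square with the rack.
- tray_loop (a point): Middle of the tray's wire loop, 95 mm from the tray's origin along its +y, 26 mm above its underside; axes as the tray's. Wire 6 mm thick, level, its centre 26 mm above the planks. Opening free above and below: along y from 16 mm behind this point (tray) to 16 mm ahead (outer bar); 54 mm wide along x near the tray, narrowing to about 28 mm at the outer bar.
- tray_back_a (a point): Bottom corner of the tray at its back (-y) end, +x side: 53 mm, -78.5 mm from the tray's origin.
- tray_back_b (a point): Bottom corner of the tray at its back (-y) end, -x side: -53 mm, -78.5 mm from the tray's origin.
- tile: Red granite tile, 56 x 56 x 10 mm, lying loose in the tray's larger pocket (the one next to the loop; tray floor 3 mm thick); origin under its centre.
- hook: Pull hook, loose, 0.2 kg, standing on its wooden foot. Origin under the foot below the balance point; own z up, own +x from handle to hook end. Foot x -65..45, 46 wide, 10 mm high. Handle on it: wooden web 26 mm thick (y), x -60..36, up to 64 mm high: pinch across it. Steel rod, 8 mm thick, centre 48 mm high, runs level to x = 155 mm, then bends straight down; tip ends 6 mm above the planks.
- hook_grip (a point): Point to pinch the handle, in the middle of its thickness at the balance point, 42 mm above the foot's underside; axes as those of the hook.
- hook_tip (a point): Lowest point of the 8 mm thick down-turned tip: 155 mm from the hook's origin along its +x, 6 mm above the underside of its foot.
- felt: Bystander: round felt wheel, 60 mm across, 25 mm high, lying on the back half of the rack's roof; origin under its centre.
- wedge: Bystander: beech wedge, 30 x 75 x 22 mm, lying on the planks on the robot's side of the tray's way out; origin under its centre.

How it is judged:
On the way, in this order (a step that is already met when the one before it is completed fails the run):
1. the hook's tip is down inside the tray's loop, below the wire (x of hook_tip in the frame of tray_loop between -0.03 and 0.03 m and y of hook_tip in the frame of tray_loop between -0.02 and 0.019 m and z of hook_tip in the frame of tray_loop below -0.003 m), for 0.1 s.
2. the tray's back end is 2 cm or more clear of the rack's front, the hook's tip still in the loop (y of each of tray_back_a, tray_back_b in the frame of rack above 0.14 m and x of hook_tip in the frame of tray_loop between -0.03 and 0.03 m and y of hook_tip in the frame of tray_loop between -0.02 and 0.019 m and z of hook_tip in the frame of tray_loop below 0.003 m), for 0.1 s.
At the end, for the whole second after the job is handed in: Both back corners of the tray are at least 2 cm in front of the rack's front edge; the tray lies flat on the planks, at rest, with the tile in it; the hook stands upright on its foot on the planks, at rest, its tip more than 4 cm from the middle of the loop (y of each of tray_back_a, tray_back_b in the frame of rack above 0.14 m and height (world z) of tray between -0.006 and 0.006 m and angle between tray's own z axis and vertical below 0.08 rad and linear speed of each of tray, hook below 0.01 m/s and x of tile in the frame of tray between -0.049 and 0.049 m and y of tile in the frame of tray between -0.074 and 0.074 m and z of tile in the frame of tray below 0.03 m and height (world z) of hook between -0.01 and 0.015 m and angle between hook's own z axis and vertical below 0.15 rad and horizontal distance between hook_tip and tray_loop above 0.04 m); the robot touches nothing.
It fails at once if the gripper or arm touches the tray or its loop (contact force between any of the fingers, the arm and tray above 0.5 N).
It fails at once if the wedge or the felt wheel is moved by more than 2 cm (distance of any of wedge, felt from where it was at the start of the episode above 0.02 m).
It also fails if it takes over 54 s, if anything falls off the work surface, if the arm or the gripper's body presses on something with over 40 N, if the wrist force passes 120 N, or if a joint passes its speed limit or range.

ROBOT

A 6-joint arm with a two-finger parallel gripper is mounted at the origin on the work surface; the furniture and walls round the work are solid. World frame = base frame: x ahead of the robot, y to its left, z up, the work surface at z = 0. Lengths are in m, angles in rad, forces in N, time in s.
With the tool pointing down it reaches from about 0.325 to 0.775 m from the base axis. Payload 5.5 kg.
Tool frame: the origin (TCP) lies at the very end of the fingers, on their centre line; the grasp point (between the pads) lies 19 mm behind it; x points along the fingers, y is the direction in which the jaws open and shut, and the axes are right-handed (so a half turn about x gives the same grasp; the last joint's range is limited). The gripper opens to 85 mm and grips with 20 to 120 N. Pads are 22 mm wide; open, the fingers measure 114 mm over their backs; the gripper's body (76 mm by 85 mm) begins 54 mm behind the grasp point. The pads swing forward as they close: fully open they stand 13 mm farther back than shut.
Start: joints at [-1.246, 0.091, 1.231, -0, 1.82, -0.057], TCP at [0.224, -0.557, 0.231] pointing down, gripper open.
Joint ranges: [-2.87, 2.87], [-0.86, 2.18], [0.17, 2.46], [-1.51, 4.65], [0.06, 2.69], [-2.65, 2.65]. Speed limits (rad/s): [2.57, 2.57, 3.01, 3.14, 3.14, 3.14].

INTERFACE

Orientations are given as a rotation vector (axis times angle).
In Python, from station import ctrl gives the robot as it stands.
- The arm moves only by the shell command python3 -m inch 'ROWS' [FORCE]. ROWS is JSON, a list of rows, each an object with "jaw": the closure, from -1 (fully open) to 1 (shut); "slide": the shift along the tool's x, y, z in mm, a list of three; "yaw": the turn about the tool's x in degrees. A call has 1 to 20 rows; each row shifts and turns the commanded pose from where the row before left it, along the tool's axes as they then stand; what a row does not reach is not made up. A row lasts 1/10 s, in which the tool goes at most 50 mm and 8.59 degrees, less where a joint would pass 70% of its speed; a pose out of reach is approached as far as the arm can. A call is refused whole if a number of a shift passes 50 or a number of a turn 8.59, either way. A call with a gripper value outside its range is refused whole. The fingers move at their own pace and stop on an object; FORCE is the grip in N (left out, the last holds). Time passes only in rows, so rows that do not move let the fingers close. It gives the time, the measured TCP pose, the force and the opening at its end, in the units of the state.
- ctrl.state(): the state, without advancing time (a new reading comes with each control period).
- ctrl.grab_frame(name): name is "scene" or "top" or "wrist"; returns a dict with "pixels" (384x512x3 uint8, red, green, blue), "range_z" (384x512 float32, m along the optical axis (not along the pixel's ray), 0 where there is no reading), "mtx" (3x3 intrinsics, pixels), "extrinsics" (4x4, takes a point from camera to world coordinates). Camera axes: x right, y up, looking along -z (the intrinsics and any distortion apply to the point x, -y, -z); pixel columns grow to the right and rows downward; lengths in m; the calibration is good to about 2 mm. A picture is of the moment at which its call begins.
- ctrl.job_done(): hands the job in, once; it reports no verdict.
The state is a dict: "time_s": time; "q": joint angles; "qd": joint speeds; "tau": joint torques, N m; "position": TCP position; "ee_rot": TCP orientation; "force": force on the tool from outside, world axes, zero at the start; "ft_torque": the same for the moment, N m; "gripper_width": finger opening in m.
Only numpy, scipy, OpenCV 4.12 (cv2) and the standard library are available. Lean on these libraries where they do the work, as an engineer would, in place of code of your own. Each camera call takes 0.05 s, during which the arm holds its last target. There are 200 camera calls.

## Working session

There is one attempt and no reset: what is moved stays moved. The work goes in short steps, Python scripts to look and compute and a shell command to move; the robot and the scene stay as the last step left them, time stands still between calls to the robot, and variables do not carry over. Pictures are saved under pics/ and viewed, about 8 in all and at most 12, crops included, and the job is handed in when it is done.

```bash
ls; mkdir -p pics
cat > h.py <<'E'
import numpy as np, cv2
from station import ctrl
def grab(n):
    f=ctrl.grab_frame(n); np.savez('/tmp/'+n+'.npz',**f); return f
def load(n): return dict(np.load('/tmp/'+n+'.npz'))
def pt(f,u,v,z=None):
    K=f['mtx'];E=f['extrinsics']
    r=np.array([(u-K[0,2])/K[0,0],-(v-K[1,2])/K[1,1],-1.])
    if z is None:
        d=f['range_z'][int(round(v)),int(round(u))]; p=E[:3,:3]@(r*d)+E[:3,3]
    else:
        w=E[:3,:3]@r; p=E[:3,3]+w*(z-E[2,3])/w[2]
    return p
def cloud(f):
    v,u=np.mgrid[:384,:512];K=f['mtx'];d=f['range_z']
    P=np.stack([(u-K[0,2])/K[0,0]*d,-(v-K[1,2])/K[1,1]*d,-d],-1)
    return P@f['extrinsics'][:3,:3].T+f['extrinsics'][:3,3]
E
python3 - <<'E'
from h import *
for n in ['top','scene']:
    f=grab(n); print(n,f['extrinsics'].round(3).tolist(),f['mtx'].round(1).tolist(),[k for k in f])
    cv2.imwrite(f'pics/{n}0.png',cv2.resize(f['pixels'][:,:,::-1],(800,600)))
print(ctrl.state())
E
```

```text
pics
top [[-0.03, 0.986, -0.161, 0.303], [-1.0, -0.028, 0.015, -0.035], [0.01, 0.162, 0.987, 1.571], [0.0, 0.0, 0.0, 1.0]] [[495.2, 0.0, 250.8], [0.0, 495.2, 199.8], [0.0, 0.0, 1.0]] ['pixels', 'range_z', 'mtx', 'extrinsics']
scene [[0.265, -0.733, 0.626, 1.097], [0.964, 0.19, -0.186, -0.217], [0.018, 0.653, 0.757, 0.824], [0.0, 0.0, 0.0, 1.0]] [[355.9, 0.0, 255.1], [0.0, 355.9, 195.1], [0.0, 0.0, 1.0]] ['pixels', 'range_z', 'mtx', 'extrinsics']
{'time_s': 0.1, 'q': array([-1.24568434e+00,  9.17968816e-02,  1.23174481e+00,  3.27218790e-05,
        1.81978480e+00, -5.67127649e-02]), 'qd': array([ 0.00083056, -0.0017458 , -0.00290516,  0.0014055 , -0.00174126,
        0.00082331]), 'tau': array([ 1.31007979e-03, -4.60217071e+01, -4.19219255e+01, -1.04727392e-04,
        1.06012067e-02,  3.15823127e-05]), 'position': array([ 0.22349328, -0.5565638 ,  0.23026762]), 'ee_rot': array([ 2.01289073,  0.39083757, -2.01330193]), 'force': array([0.23428612, 0.66173316, 0.56693443]), 'ft_torque': array([-0.01395918, -0.08231317, -0.01626144]), 'gripper_width': 0.08533377491363889}
```

View pics/top0.png

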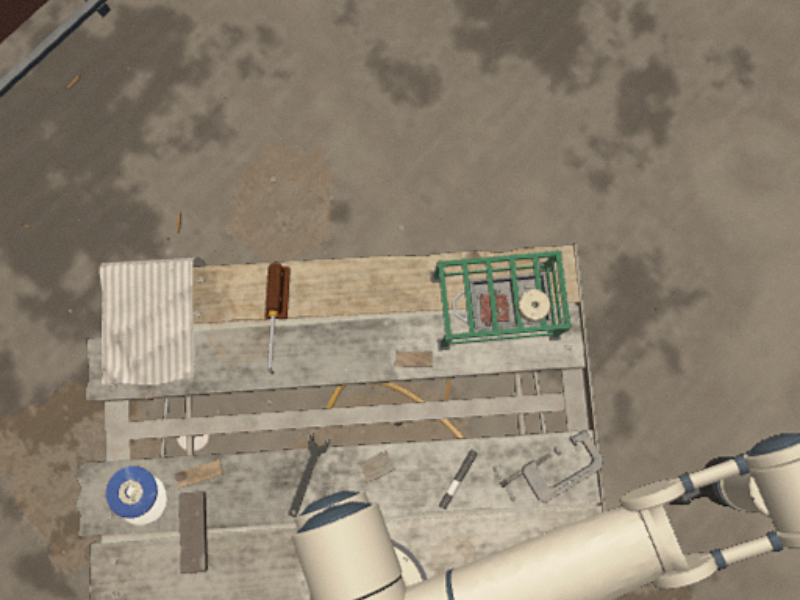

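View pics/scene0.png

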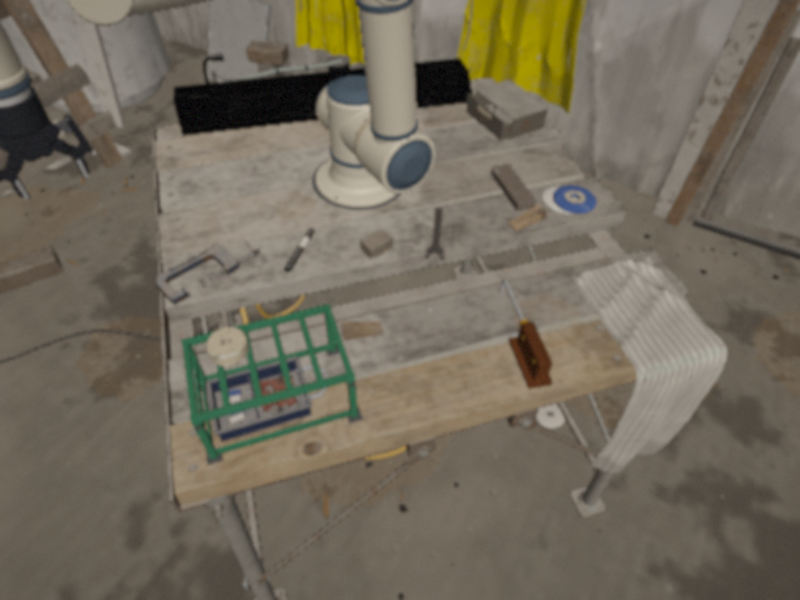

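The top view (800x600 scale) shows the hook handle at about (278,290) with its tip at (271,372), pointing at the robot. The rack is at (505,300) with its mouth to the left (+y), the wedge is at (413,359) and the felt at (535,304). The scene view agrees. Next I'll measure them.

Run:
```python
from h import *
f=load('top'); P=cloud(f); px=f['pixels']; hsv=cv2.cvtColor(px,cv2.COLOR_RGB2HSV)
H,S,V=[hsv[...,i].astype(int) for i in range(3)]
s=.64
def rect(m,name):
    p=P[m]; r=cv2.minAreaRect((p[:,:2]*1000).astype(np.float32)); print(name,m.sum(),r,'z',np.percentile(p[:,2],[2,50,98]).round(3)); return r
v,u=np.mgrid[:384,:512]
Z=P[...,2]
rackbox=(u>275)&(u<370)&(v>150)&(v<230)
g=rackbox&(H>60)&(H<95)&(S>90)
r=rect(g&(Z>.1)&(Z<.15),'rack'); print(cv2.boxPoints(r).round(0).tolist())
rect(rackbox&(Z>.128)&(Z<.17),'felt')
hb=(u>160)&(u<195)&(v>160)&(v<210)
rect(hb&(Z>.05)&(Z<.09),'web'); rect(hb&(Z>.004)&(Z<.09),'hookfoot')
rb=(u>165)&(u<185)&(v>202)&(v<245)
rect(rb&(Z>.035)&(Z<.06),'rod')
wb=(u>245)&(u<285)&(v>218)&(v<240)
rect(wb&(Z>.012)&(Z<.04),'wedge')
print('planks',[pt(f,a*s,b*s).round(3).tolist() for a,b in [(230,290),(350,290),(350,340),(240,350),(420,330)]])
a=cv2.resize(px[150:245,150:190,::-1],None,fx=6,fy=6,interpolation=cv2.INTER_CUBIC)
b=cv2.resize(px[150:245,270:375,::-1],None,fx=5.2,fy=6,interpolation=cv2.INTER_CUBIC)
cv2.imwrite('pics/crop1.png',np.hstack([a,b])); print(a.shape,b.shape)
```

```text
rack 926 ((567.7881469726562, -269.90045166015625), (150.1564178466797, 236.8055877685547), 3.593904972076416) z [0.118 0.124 0.131]
[[485.0, -156.0], [500.0, -393.0], [650.0, -383.0], [635.0, -147.0]]
felt 498 ((569.1644897460938, -269.82568359375), (149.76515197753906, 236.45506286621094), 3.4108829498291016) z [0.128 0.146 0.154]
web 297 ((592.862548828125, 176.6595001220703), (27.75238609313965, 128.8689727783203), 86.42644500732422) z [0.051 0.063 0.07 ]
hookfoot 614 ((600.7368774414062, 174.9951171875), (106.0923843383789, 144.59632873535156), 89.53091430664062) z [0.004 0.047 0.069]
rod 92 ((494.17919921875, 183.44223022460938), (8.896450996398926, 108.89750671386719), 85.8244857788086) z [0.044 0.052 0.057]
wedge 135 ((465.0904846191406, -121.83001708984375), (37.24635696411133, 85.9530258178711), 12.023889541625977) z [0.012 0.017 0.028]
planks [[0.616, 0.274, -0.004], [0.607, 0.026, 0.006], [0.504, 0.028, 0.0], [0.49, 0.252, 0.003], [0.521, -0.116, 0.003]]
(570, 240, 3) (570, 546, 3)
```

View pics/crop1.png

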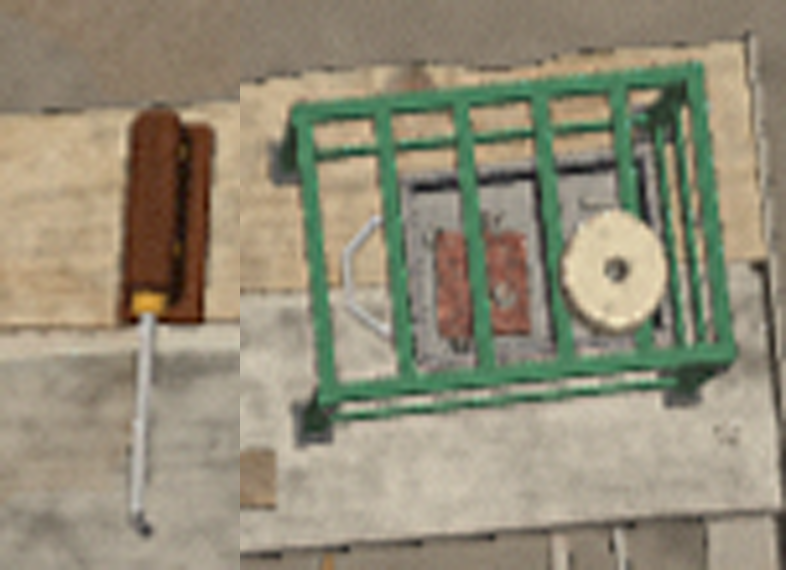

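The crop shows the loop's outer bar at about (347,272) and its arms running to the tray at (400,200)–(390,335). The hook's rod runs from (148,315) to the bend at (136,512), and the web top from (155,110) to (150,292). Next I'll convert these to world positions.

Run:
```python
from h import *
from scipy.spatial.transform import Rotation as R
f=load('top')
A=lambda x,y,z:pt(f,150+x/6-.5,150+y/6-.5,z)
B=lambda x,y,z:pt(f,270+(x-240)/5.2-.5,150+y/6-.5,z)
for n,p in dict(rod0=A(148,315,.05),rod1=A(136,512,.05),tip=A(143,528,.006),webtop0=A(156,108,.064),webtop1=A(150,292,.064),ferr=A(150,303,.05),footR0=A(208,125,.01),footR1=A(203,322,.01),footL1=A(121,318,.01)).items(): print(n,p.round(4))
for n,p in dict(outer=B(347,272,.026),outer_a=B(345,250,.026),outer_b=B(345,292,.026),traytopL=B(405,178,.036),traytopR=B(640,150,.036),traybotL=B(415,367,.036),tileTL=B(437,233,.013),tileBL=B(443,338,.013),tileTR=B(525,230,.013),postFL=B(290,165,0),postFR=B(315,430,0)).items(): print(n,p.round(4))
s=ctrl.state(); print(R.from_rotvec(s['ee_rot']).as_matrix().round(3))
```

```text
rod0 [0.5512 0.1795 0.05  ]
rod1 [0.4493 0.1862 0.05  ]
tip [0.445  0.1889 0.006 ]
webtop0 [0.6576 0.1729 0.064 ]
webtop1 [0.5609 0.1765 0.064 ]
ferr [0.5575 0.1785 0.05  ]
footR0 [0.6602 0.1525 0.01  ]
footR1 [0.5532 0.1561 0.01  ]
footL1 [0.5566 0.1995 0.01  ]
outer [ 0.5678 -0.1838  0.026 ]
outer_a [ 0.5797 -0.1831  0.026 ]
outer_b [ 0.5572 -0.1821  0.026 ]
traytopL [ 0.6154 -0.2203  0.036 ]
traytopR [ 0.6265 -0.3645  0.036 ]
traybotL [ 0.5147 -0.2217  0.036 ]
tileTL [ 0.5896 -0.2414  0.013 ]
tileBL [ 0.5329 -0.2424  0.013 ]
tileTR [ 0.5897 -0.2958  0.013 ]
postFL [ 0.6319 -0.1533  0.    ]
postFR [ 0.4875 -0.163   0.    ]
[[-0.001  0.373 -0.928]
 [ 0.002 -0.928 -0.373]
 [-1.    -0.002 -0.   ]]
```

Hook origin is at about (0.600, 0.1765), heading 176.4°, and the lengths agree with the sizes given. Loop middle is at about (0.567, -0.203), rack yaw +3.6°. I'll move above the hook, turn to match it, and look with the wrist camera.

```bash
python3 -m inch '[{"jaw":-1,"slide":[0,-27,-31],"yaw":0},{"jaw":-1,"slide":[0,-27,-31],"yaw":0},{"jaw":-1,"slide":[0,-27,-31],"yaw":0},{"jaw":-1,"slide":[0,-27,-31],"yaw":0},{"jaw":-1,"slide":[0,-27,-31],"yaw":0},{"jaw":-1,"slide":[0,-27,-31],"yaw":0},{"jaw":-1,"slide":[0,-27,-31],"yaw":0},{"jaw":-1,"slide":[0,-27,-31],"yaw":0},{"jaw":-1,"slide":[0,-27,-31],"yaw":0},{"jaw":-1,"slide":[0,-27,-31],"yaw":0},{"jaw":-1,"slide":[0,-27,-31],"yaw":0},{"jaw":-1,"slide":[0,-27,-31],"yaw":0},{"jaw":-1,"slide":[0,-27,-31],"yaw":0},{"jaw":-1,"slide":[0,-27,-31],"yaw":0},{"jaw":-1,"slide":[0,-27,-31],"yaw":0},{"jaw":-1,"slide":[0,-27,-31],"yaw":0},{"jaw":-1,"slide":[0,-27,-31],"yaw":0},{"jaw":-1,"slide":[0,-27,-31],"yaw":0},{"jaw":-1,"slide":[0,-27,-31],"yaw":0},{"jaw":-1,"slide":[0,-27,-31],"yaw":0}]' 40 && python3 -m inch '[{"jaw":-1,"slide":[0,0,0],"yaw":8.5},{"jaw":-1,"slide":[0,0,0],"yaw":8.5},{"jaw":-1,"slide":[0,0,0],"yaw":8.5},{"jaw":-1,"slide":[0,0,0],"yaw":0},{"jaw":-1,"slide":[0,0,0],"yaw":0}]'
python3 - <<'E'
from h import *
from scipy.spatial.transform import Rotation as R
s=ctrl.state(); print(s['position'],s['q'],R.from_rotvec(s['ee_rot']).as_matrix().round(3))
f=grab('wrist'); cv2.imwrite('pics/w1.png',cv2.resize(f['pixels'][:,:,::-1],(800,600)))
E
```

```text
time_s: 2.1
position: [0.5981, 0.177, 0.2306]
ee_rot: [2.011, 0.389, -2.013]
force: [0.9, 0.3, 0.2]
gripper_width: 0.0851
time_s: 2.6
position: [0.5976, 0.1752, 0.2308]
ee_rot: [-2.191, 0.065, 2.192]
force: [-0.7, -0.7, -0.3]
gripper_width: 0.0853
[0.59761616 0.17524203 0.23083824] [ 2.30628203e-01  1.53977804e-01  1.16352858e+00 -1.94670696e-05
  1.82483905e+00  1.86073386e+00] [[-0.001 -0.059 -0.998]
 [-0.    -0.998  0.059]
 [-1.     0.     0.001]]
```

View pics/w1.png

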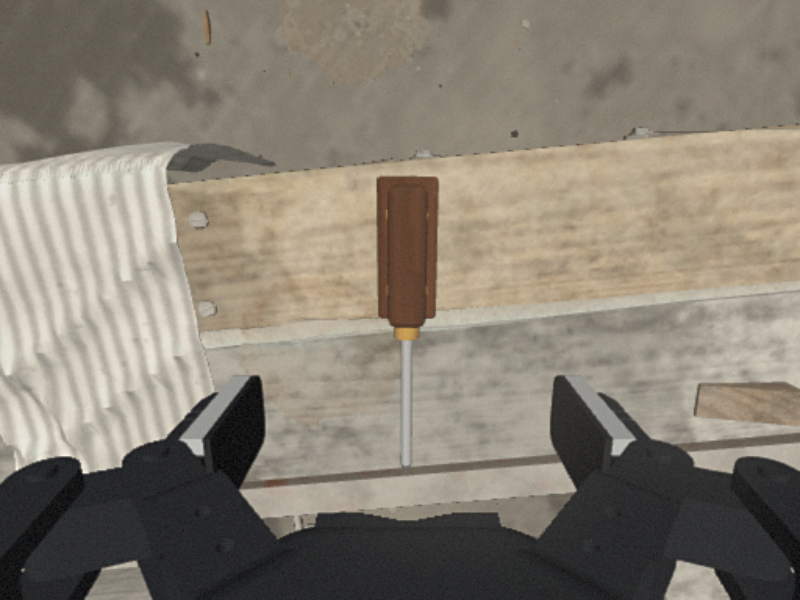

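The wrist view shows the hook nearly square: foot corners at (377,176), (438,177), (436,318) and (379,318), rod from (405,345) to the bend at (406,462).

Run:
```python
from h import *
from scipy.spatial.transform import Rotation as R
f=load('wrist');s=ctrl.state();T=R.from_rotvec(s['ee_rot']).as_matrix()
A=lambda x,y,z:pt(f,x*.64-.2,y*.64-.2,z)
c=[A(377,176,.01),A(438,177,.01),A(436,318,.01),A(379,318,.01)]
for p in c: print(p.round(4))
b=(c[0]+c[1])/2;e=(c[2]+c[3])/2; print('len',np.linalg.norm(b-e),'w',np.linalg.norm(c[0]-c[1]))
r0=A(405,345,.052);r1=A(406,465,.052);print('rod',r0.round(4),r1.round(4))
w0=A(407,182,.064);print('web back top',w0.round(4))
for a,d in [(b,e),(r0,r1),(b,r1)]: print('heading',np.degrees(np.arctan2(*(d-a)[[1,0]])))
d=(r1-b)[:2];d/=np.linalg.norm(d)
for o in (b[:2]+.065*d,e[:2]-.045*d,r1[:2]-.155*d-.0*d): print('origin',o.round(4),'tool slide y,z mm',((T.T@np.r_[o-s['position'][:2],0])*1000).round(1))
```

```text
[0.6622 0.193  0.01  ]
[0.6588 0.1484 0.01  ]
[0.5508 0.1546 0.01  ]
[0.5535 0.1998 0.01  ]
len 0.10850507391400192 w 0.04471741528698982
rod [0.5451 0.1794 0.052 ] [0.4476 0.1846 0.052 ]
web back top [0.6577 0.1712 0.064 ]
heading 176.578516764244
heading 176.95179943447985
heading 176.2720535110777
origin [0.5956 0.1749] tool slide y,z mm [0.  0.4 2. ]
origin [0.5971 0.1743] tool slide y,z mm [0.  0.9 0.5]
origin [0.6022 0.1745] tool slide y,z mm [-0.   0.4 -4.6]
```

```bash
python3 -m inch '[{"jaw":-1,"slide":[30,0.5,-1],"yaw":0},{"jaw":-1,"slide":[40,0,0],"yaw":0},{"jaw":-1,"slide":[40,0,0],"yaw":0},{"jaw":-1,"slide":[35,0,0],"yaw":0},{"jaw":-1,"slide":[30,0,0],"yaw":0},{"jaw":-1,"slide":[20,0,0],"yaw":0},{"jaw":-1,"slide":[10,0,0],"yaw":0},{"jaw":-1,"slide":[0,0,0],"yaw":0},{"jaw":1,"slide":[0,0,0],"yaw":0},{"jaw":1,"slide":[0,0,0],"yaw":0},{"jaw":1,"slide":[0,0,0],"yaw":0},{"jaw":1,"slide":[0,0,0],"yaw":0},{"jaw":1,"slide":[0,0,0],"yaw":0},{"jaw":1,"slide":[0,0,0],"yaw":0},{"jaw":1,"slide":[0,0,0],"yaw":0},{"jaw":1,"slide":[0,0,0],"yaw":0}]' 60
```

```text
time_s: 4.25
position: [0.5993, 0.1749, 0.0274]
ee_rot: [-2.191, 0.069, 2.187]
force: [-1.2, 0.1, 5.4]
gripper_width: 0.0256
```

The hook is gripped (25.6 mm). Now I'll lift it and turn it so its tip faces the rack.

```bash
python3 -m inch '[{"jaw":1,"slide":[-5,0,0],"yaw":0},{"jaw":1,"slide":[-15,0,0],"yaw":0},{"jaw":1,"slide":[-20,0,0],"yaw":0},{"jaw":1,"slide":[-20,0,0],"yaw":0},{"jaw":1,"slide":[0,0,0],"yaw":-5},{"jaw":1,"slide":[0,0,0],"yaw":-8.5},{"jaw":1,"slide":[0,0,0],"yaw":-8.5},{"jaw":1,"slide":[0,0,0],"yaw":-8.5},{"jaw":1,"slide":[0,0,0],"yaw":-8.5},{"jaw":1,"slide":[0,0,0],"yaw":-8.5},{"jaw":1,"slide":[0,0,0],"yaw":-8.5},{"jaw":1,"slide":[0,0,0],"yaw":-8.5},{"jaw":1,"slide":[0,0,0],"yaw":-8.5},{"jaw":1,"slide":[0,0,0],"yaw":-8.5},{"jaw":1,"slide":[0,0,0],"yaw":-8.5},{"jaw":1,"slide":[0,0,0],"yaw":-7},{"jaw":1,"slide":[0,0,0],"yaw":0},{"jaw":1,"slide":[0,0,0],"yaw":0},{"jaw":1,"slide":[0,0,0],"yaw":0}]'
python3 - <<'E'
from h import *
from scipy.spatial.transform import Rotation as R
s=ctrl.state(); print(s['position'],s['q'],R.from_rotvec(s['ee_rot']).as_matrix().round(3),s['force'])
f=grab('top'); g=grab('wrist')
cv2.imwrite('pics/m2.png',np.vstack([cv2.resize(f['pixels'][140:260,140:380,::-1],(800,400),interpolation=cv2.INTER_CUBIC),cv2.resize(g['pixels'][:,:,::-1],(266,200)).repeat(1,0) if 0 else cv2.copyMakeBorder(cv2.resize(g['pixels'][:,:,::-1],(266,200)),0,0,0,534,0)]))
cv2.imwrite('pics/w2.png',cv2.resize(g['pixels'][:,:,::-1],(800,600)))
E
```

```text
time_s: 6.15
position: [0.5986, 0.1747, 0.0864]
ee_rot: [1.167, 1.235, -1.168]
force: [-0.1, -0.4, -2.0]
gripper_width: 0.0255
[0.59862653 0.1747497  0.08639381] [2.29464040e-01 1.73347903e-01 1.39784589e+00 2.42361724e-05
 1.57052940e+00 1.72934914e-01] [[-0.     0.998  0.056]
 [-0.     0.056 -0.998]
 [-1.    -0.    -0.   ]] [-0.1427848  -0.41791518 -1.97307606]
```

View pics/w2.png

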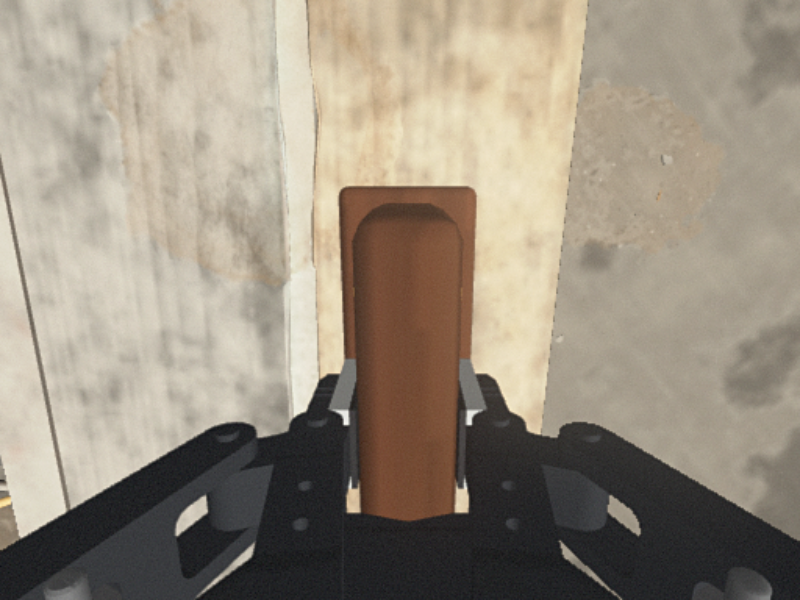

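View pics/m2.png

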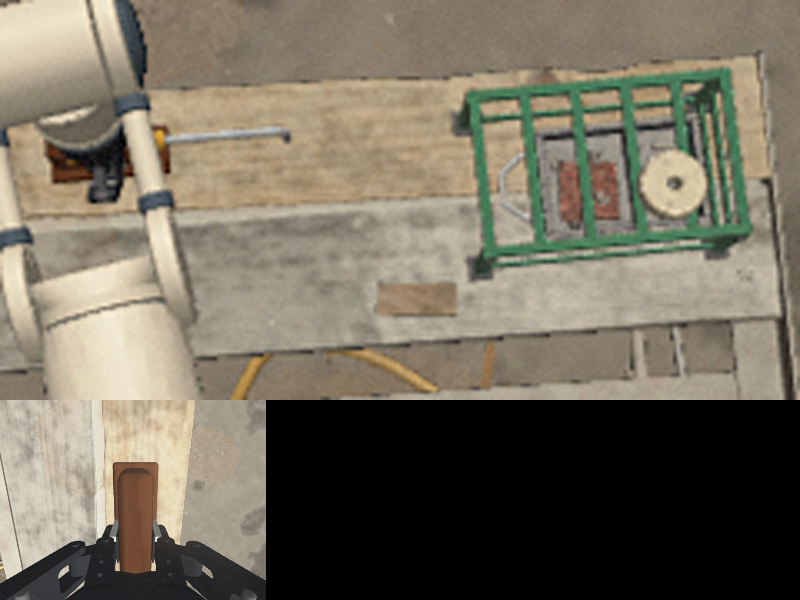

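The wrist view shows the hook straight between the fingers. In the top crop the rod end (bend) is at (286,133), and the loop's outer bar at (503,174)–(503,197), middle (503,186). I'll now compute the offset from tip to loop.

Run:
```python
from h import *
from scipy.spatial.transform import Rotation as R
f=load('top');s=ctrl.state();T=R.from_rotvec(s['ee_rot']).as_matrix()
C=lambda x,y,z:pt(f,140+x/3.3333-.5,140+y/3.3333-.5,z)
dz=s['position'][2]-.0274
b=C(289,134,.048+dz); r0=C(166,140,.052+dz); print('bend end',b.round(4),'heading',np.degrees(np.arctan2(*(b-r0)[[1,0]])),'tool z heading',np.degrees(np.arctan2(T[1,2],T[0,2])))
print('bend in tool',((T.T@(b-s['position']))*1000).round(1),'(outer end expect ~159)')
o=C(503,186,.026);print('outer',o.round(4))
# tray: corner pts at z=.036 front edge
a=C(540,135,.036);c=C(548,237,.036);print('tray front corners',a.round(4),c.round(4),np.linalg.norm(a-c))
P=cloud(f)
# tile colour centroid + tray
hsv=cv2.cvtColor(f['pixels'],cv2.COLOR_RGB2HSV)
psi=np.radians(3.6); yr=np.array([-np.sin(psi),np.cos(psi)])
loop=o[:2]-.019*yr; print('loop',loop.round(4))
tip=s['position'][:2]+.155*T[:2,2]; print('tip by kin',tip.round(4),'delta tool y,z',((T.T@np.r_[loop-tip,0])*1000).round(1))
```

```text
bend end [0.6056 0.0146 0.1069] heading -88.30721764775603 tool z heading -86.70678251116689
bend in tool [-20.6  -2.3 160.2] (outer end expect ~159)
outer [ 0.5663 -0.1848  0.026 ]
tray front corners [ 0.6127 -0.221   0.036 ] [ 0.5148 -0.224   0.036 ] 0.09795799710847344
loop [ 0.5675 -0.2037]
tip by kin [0.6076 0.02  ] delta tool y,z [  0.  -52.8 221. ]
```

```bash
python3 -m inch '[{"jaw":1,"slide":[3,-10,15],"yaw":0},{"jaw":1,"slide":[5,-14,25],"yaw":0},{"jaw":1,"slide":[5,-14,25],"yaw":0},{"jaw":1,"slide":[5,-14,25],"yaw":0},{"jaw":1,"slide":[5,0,20],"yaw":0},{"jaw":1,"slide":[0,0,20],"yaw":0},{"jaw":1,"slide":[0,0,20],"yaw":0},{"jaw":1,"slide":[0,0,20],"yaw":0},{"jaw":1,"slide":[0,0,20],"yaw":0},{"jaw":1,"slide":[0,0,20],"yaw":0},{"jaw":1,"slide":[0,0,11],"yaw":0},{"jaw":1,"slide":[0,0,0],"yaw":0},{"jaw":1,"slide":[0,0,0],"yaw":0},{"jaw":1,"slide":[0,0,0],"yaw":0}]'
python3 - <<'E'
from h import *
from scipy.spatial.transform import Rotation as R
s=ctrl.state();T=R.from_rotvec(s['ee_rot']).as_matrix(); print(s['position'],s['force'],(s['position']+.155*T[:,2]).round(4))
f=grab('top');g=grab('scene')
a=cv2.resize(f['pixels'][155:225,260:350,::-1],(400,312),interpolation=cv2.INTER_CUBIC)
b=cv2.resize(g['pixels'][190:300,110:250,::-1],(400,312),interpolation=cv2.INTER_CUBIC)
cv2.imwrite('pics/m3.png',np.hstack([a,b]))
E
```

```text
time_s: 7.65
position: [0.5598, -0.048, 0.0633]
ee_rot: [1.166, 1.237, -1.165]
force: [-0.7, 0.5, -1.2]
gripper_width: 0.0257
[ 0.55976628 -0.04802045  0.06327591] [-0.68941506  0.5207511  -1.15501278] [ 0.569  -0.2027  0.0632]
```

View pics/m3.png

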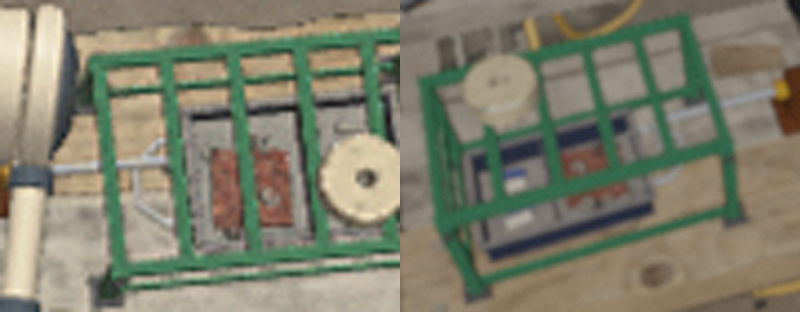

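In the top crop the rod runs from (55,169) to (165,160), ending at the second bar. The loop's outer bar is at (138,165)–(138,205), with its arms ending at (160,145) and (170,222). I'll correct for the height difference.

Run:
```python
from h import *
f=load('top');s=4.4444
C=lambda x,y,z:pt(f,260+x/s-.5,155+y/s-.5,z)
dz=.0633-.0274
for n,p in dict(r0=C(55,169,.052+dz),r1=C(125,163.5,.052+dz),r2=C(165,160,.052+dz),oa=C(138,165,.026),ob=C(138,205,.026),arm1=C(160,145,.026),arm2=C(170,222,.026),om=C(138,186,.026)).items(): print(n,p.round(4))
a=f['pixels'][172:210,278:312,::-1]
cv2.imwrite('pics/z3.png',cv2.resize(a,None,fx=15,fy=15,interpolation=cv2.INTER_CUBIC))
```

```text
r0 [ 0.5659 -0.1227  0.0879]
r1 [ 0.5684 -0.1708  0.0879]
r2 [ 0.57   -0.1984  0.0879]
oa [ 0.5781 -0.1857  0.026 ]
ob [ 0.5492 -0.1845  0.026 ]
arm1 [ 0.5922 -0.2021  0.026 ]
arm2 [ 0.5363 -0.2067  0.026 ]
om [ 0.5629 -0.1851  0.026 ]
```

View pics/z3.png

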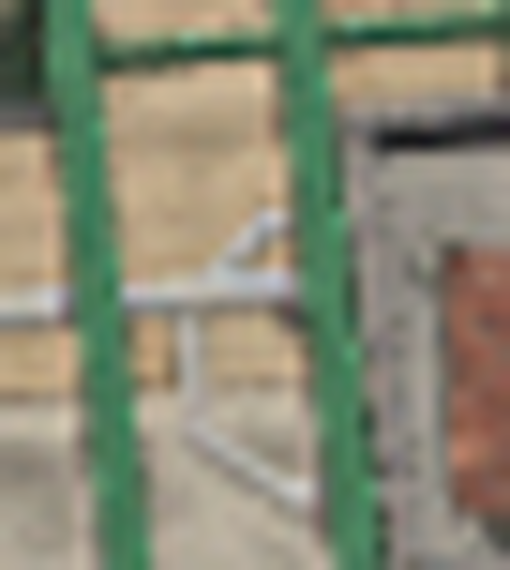

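Run:
```python
from h import *
f=load('top')
C=lambda x,y,z:pt(f,278+x/15-.5,172+y/15-.5,z)
print('loop mid',C(270,343,.026).round(4),C(188,351,.026).round(4),'arms',C(270,215,.026).round(4),C(270,470,.026).round(4))
print('rod',C(130,298,.086).round(4),C(290,284,.086).round(4), 'rod far end',C(300,284,.084).round(4))
```

```text
loop mid [ 0.5688 -0.2011  0.026 ] [ 0.5676 -0.1836  0.026 ] arms [ 0.5964 -0.2023  0.026 ] [ 0.5417 -0.1998  0.026 ]
rod [ 0.5686 -0.1666  0.086 ] [ 0.5706 -0.1992  0.086 ] rod far end [ 0.5709 -0.2015  0.084 ]
```

With the height corrected, the tip is at about (0.570, -0.203) and the loop middle at (0.5685, -0.203), a good match. I'll lower the tip.

```bash
python3 -m inch '[{"jaw":1,"slide":[5,0,0],"yaw":0},{"jaw":1,"slide":[8,0,0],"yaw":0},{"jaw":1,"slide":[8,0,0],"yaw":0},{"jaw":1,"slide":[6,0,0],"yaw":0},{"jaw":1,"slide":[3,0,0],"yaw":0},{"jaw":1,"slide":[0,0,0],"yaw":0},{"jaw":1,"slide":[0,0,0],"yaw":0},{"jaw":1,"slide":[0,0,0],"yaw":0}]'
python3 - <<'E'
from h import *
f=grab('top');g=grab('scene')
a=cv2.resize(f['pixels'][172:210,278:312,::-1],(400,448),interpolation=cv2.INTER_CUBIC)
b=cv2.resize(g['pixels'][200:270,180:250,::-1],(400,448),interpolation=cv2.INTER_CUBIC)
cv2.imwrite('pics/m4.png',np.hstack([a,b]))
E
```

```text
time_s: 8.55
position: [0.5601, -0.049, 0.0338]
ee_rot: [1.166, 1.236, -1.165]
force: [1.1, -0.0, -1.8]
gripper_width: 0.0254
```

View pics/m4.png

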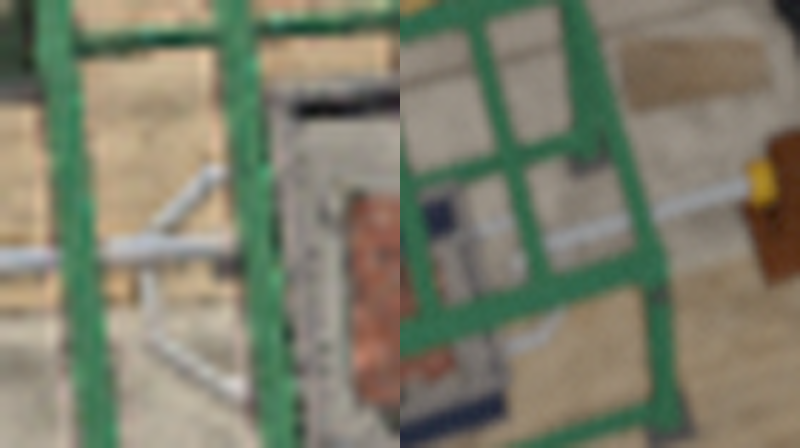

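Force is unchanged at -1.8 N, so nothing lies under the tip. The bend sits inside the loop, at crop (230,255) against the outer bar at (148,290). Now I'll pull.

```bash
python3 -m inch '[{"jaw":1,"slide":[0,0,-4],"yaw":0},{"jaw":1,"slide":[0,0,-5],"yaw":0},{"jaw":1,"slide":[0,0,-5],"yaw":0},{"jaw":1,"slide":[0,0,-6],"yaw":0},{"jaw":1,"slide":[0,0,-8],"yaw":0},{"jaw":1,"slide":[0,0,-10],"yaw":0},{"jaw":1,"slide":[0,0,-10],"yaw":0},{"jaw":1,"slide":[0,0,-10],"yaw":0},{"jaw":1,"slide":[0,0,-10],"yaw":0},{"jaw":1,"slide":[0,0,-10],"yaw":0},{"jaw":1,"slide":[0,0,-10],"yaw":0},{"jaw":1,"slide":[0,0,-10],"yaw":0},{"jaw":1,"slide":[0,0,-8],"yaw":0},{"jaw":1,"slide":[0,0,-6],"yaw":0},{"jaw":1,"slide":[0,0,-4],"yaw":0},{"jaw":1,"slide":[0,0,-2],"yaw":0},{"jaw":1,"slide":[0,0,0],"yaw":0},{"jaw":1,"slide":[0,0,0],"yaw":0}]'
python3 - <<'E'
from h import *
f=grab('top')
cv2.imwrite('pics/m5.png',cv2.resize(f['pixels'][150:250,190:380,::-1],(798,420),interpolation=cv2.INTER_CUBIC))
E
```

```text
time_s: 10.45
position: [0.5529, 0.0691, 0.0333]
ee_rot: [1.166, 1.237, -1.165]
force: [-0.2, 0.5, -1.8]
gripper_width: 0.0253
```

View pics/m5.png

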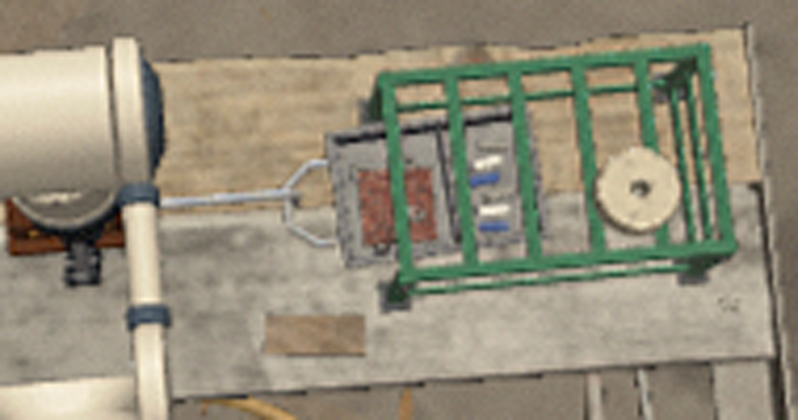

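The tray is following squarely, about half out: the loop is on the tip at (290,195), and the wedge at (315,335) is well clear. I'll pull on.

```bash
python3 -m inch '[{"jaw":1,"slide":[0,0,-4],"yaw":0},{"jaw":1,"slide":[0,0,-6],"yaw":0},{"jaw":1,"slide":[0,0,-8],"yaw":0},{"jaw":1,"slide":[0,0,-10],"yaw":0},{"jaw":1,"slide":[0,0,-10],"yaw":0},{"jaw":1,"slide":[0,0,-10],"yaw":0},{"jaw":1,"slide":[0,0,-10],"yaw":0},{"jaw":1,"slide":[0,0,-10],"yaw":0},{"jaw":1,"slide":[0,0,-10],"yaw":0},{"jaw":1,"slide":[0,0,-10],"yaw":0},{"jaw":1,"slide":[0,0,-10],"yaw":0},{"jaw":1,"slide":[0,0,-10],"yaw":0},{"jaw":1,"slide":[0,0,-10],"yaw":0},{"jaw":1,"slide":[0,0,-10],"yaw":0},{"jaw":1,"slide":[0,0,-10],"yaw":0},{"jaw":1,"slide":[0,0,-8],"yaw":0},{"jaw":1,"slide":[0,0,-5],"yaw":0},{"jaw":1,"slide":[0,0,-3],"yaw":0},{"jaw":1,"slide":[0,0,-2],"yaw":0},{"jaw":1,"slide":[0,0,0],"yaw":0}]'
python3 - <<'E'
from h import *
f=grab('top')
cv2.imwrite('pics/m6.png',cv2.resize(f['pixels'][150:250,160:360,::-1],(800,400),interpolation=cv2.INTER_CUBIC))
E
```

```text
time_s: 12.5
position: [0.5437, 0.2248, 0.0333]
ee_rot: [1.166, 1.237, -1.165]
force: [-1.1, -0.8, -2.1]
gripper_width: 0.0254
```

View pics/m6.png

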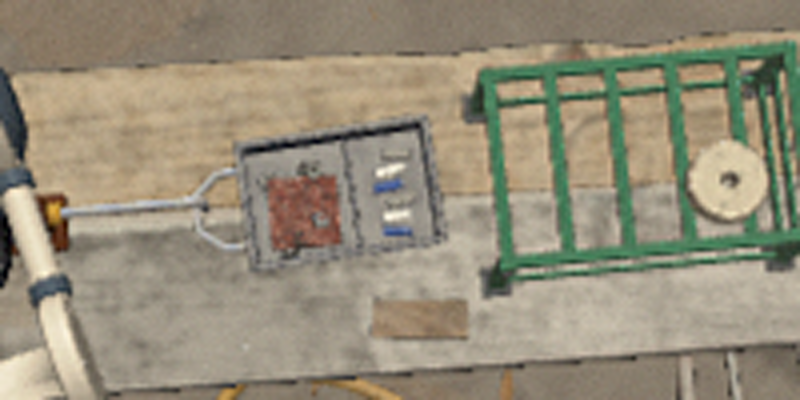

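The tray is out: back corners at (428,116) and (446,243), loop on the tip at (200,208), tile at (305,212). Next I'll measure the clearance.

Run:
```python
from h import *
f=load('top')
C=lambda x,y,z:pt(f,160+x/4-.5,150+y/4-.5,z)
psi=np.radians(3.6);X=np.array([np.cos(psi),np.sin(psi)]);Y=np.array([-X[1],X[0]]);o=np.array([.568,-.270])
fr=lambda p:np.array([(p[:2]-o)@X,(p[:2]-o)@Y]).round(4)
for n,p in dict(ba=C(428,116,.036),bb=C(446,243,.036),fa=C(235,143,.036),fb=C(252,271,.036),rf1=C(480,72,.124),rf2=C(503,272,.124),outer=C(197,208,.026)).items(): print(n,p.round(4),'rack',fr(p))
```

```text
ba [ 0.6206 -0.1104  0.036 ] rack [0.0625 0.156 ]
bb [ 0.5188 -0.121   0.036 ] rack [-0.0397  0.1518]
fa [0.6031 0.0425 0.036 ] rack [0.0547 0.3097]
fb [0.5011 0.0312 0.036 ] rack [-0.0479  0.3048]
rf1 [ 0.6349 -0.1462  0.124 ] rack [0.0746 0.1193]
rf2 [ 0.4837 -0.1573  0.124 ] rack [-0.077   0.1178]
outer [0.5537 0.074  0.026 ] rack [0.0073 0.3442]
```

Both back corners are 12–16 mm beyond the limit. I'll pull 8 mm more for margin, ease the tip off the bar, lift out, and check.

```bash
python3 -m inch '[{"jaw":1,"slide":[0,0,-3],"yaw":0},{"jaw":1,"slide":[0,0,-3],"yaw":0},{"jaw":1,"slide":[0,0,-2],"yaw":0},{"jaw":1,"slide":[0,0,0],"yaw":0},{"jaw":1,"slide":[0,0,0],"yaw":0},{"jaw":1,"slide":[0,0,0],"yaw":0},{"jaw":1,"slide":[0,0,4],"yaw":0},{"jaw":1,"slide":[0,0,5],"yaw":0},{"jaw":1,"slide":[0,0,0],"yaw":0},{"jaw":1,"slide":[0,0,0],"yaw":0},{"jaw":1,"slide":[-4,0,0],"yaw":0},{"jaw":1,"slide":[-8,0,0],"yaw":0},{"jaw":1,"slide":[-8,0,0],"yaw":0},{"jaw":1,"slide":[-10,0,0],"yaw":0},{"jaw":1,"slide":[-10,0,0],"yaw":0},{"jaw":1,"slide":[-10,0,0],"yaw":0},{"jaw":1,"slide":[-10,0,0],"yaw":0},{"jaw":1,"slide":[0,0,0],"yaw":0}]'
python3 - <<'E'
from h import *
f=grab('top')
d=np.abs(f['pixels'].astype(int)).astype(np.uint8)
cv2.imwrite('pics/m7.png',cv2.resize(f['pixels'][150:250,160:360,::-1],(800,400),interpolation=cv2.INTER_CUBIC))
E
```

```text
time_s: 14.35
position: [0.5447, 0.2239, 0.0958]
ee_rot: [1.168, 1.235, -1.163]
force: [0.2, -0.3, -2.0]
gripper_width: 0.0255
```

View pics/m7.png

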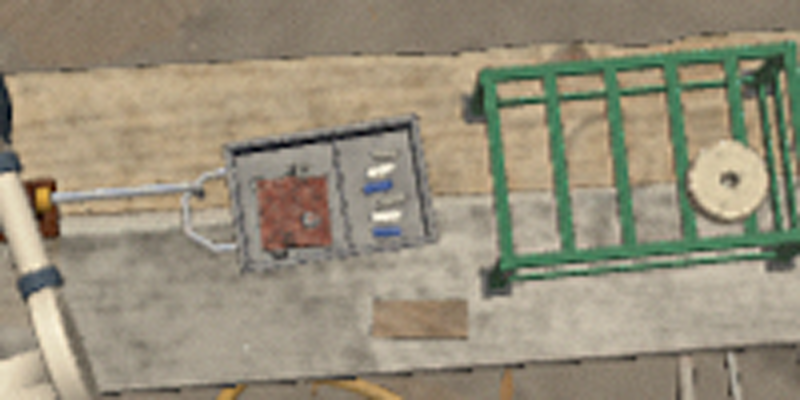

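The hook is clear of the loop (force is just its weight) and the tray lies still with the tile in it. Its back corners at (415,116) and (434,241) are about 9 mm further out. Now I'll park the hook: shift to its original plank, turn it, and lower it.

```bash
python3 -m inch '[{"jaw":1,"slide":[0,9,0],"yaw":0},{"jaw":1,"slide":[0,15,0],"yaw":0},{"jaw":1,"slide":[0,15,0],"yaw":0},{"jaw":1,"slide":[0,15,0],"yaw":0},{"jaw":1,"slide":[0,0,0],"yaw":5},{"jaw":1,"slide":[0,0,0],"yaw":8.5},{"jaw":1,"slide":[0,0,0],"yaw":8.5},{"jaw":1,"slide":[0,0,0],"yaw":8.5},{"jaw":1,"slide":[0,0,0],"yaw":8.5},{"jaw":1,"slide":[0,0,0],"yaw":8.5},{"jaw":1,"slide":[0,0,0],"yaw":8.5},{"jaw":1,"slide":[0,0,0],"yaw":8.5},{"jaw":1,"slide":[0,0,0],"yaw":8.5},{"jaw":1,"slide":[0,0,0],"yaw":8.5},{"jaw":1,"slide":[0,0,0],"yaw":8.5},{"jaw":1,"slide":[0,0,0],"yaw":7},{"jaw":1,"slide":[0,0,0],"yaw":0}]' && python3 -m inch '[{"jaw":1,"slide":[10,0,0],"yaw":0},{"jaw":1,"slide":[15,0,0],"yaw":0},{"jaw":1,"slide":[15,0,0],"yaw":0},{"jaw":1,"slide":[10,0,0],"yaw":0},{"jaw":1,"slide":[6,0,0],"yaw":0},{"jaw":1,"slide":[4,0,0],"yaw":0},{"jaw":1,"slide":[3,0,0],"yaw":0},{"jaw":1,"slide":[2,0,0],"yaw":0},{"jaw":1,"slide":[0,0,0],"yaw":0},{"jaw":1,"slide":[0,0,0],"yaw":0}]'
```

```text
time_s: 16.1
position: [0.5977, 0.2266, 0.0921]
ee_rot: [-2.187, 0.071, 2.191]
force: [0.5, -0.0, -2.8]
gripper_width: 0.0252
time_s: 17.1
position: [0.5979, 0.2269, 0.0288]
ee_rot: [-2.19, 0.069, 2.188]
force: [-0.5, -0.2, -2.7]
gripper_width: 0.0256
```

```bash
python3 -m inch '[{"jaw":1,"slide":[1,0,0],"yaw":0},{"jaw":1,"slide":[1,0,0],"yaw":0},{"jaw":1,"slide":[0,0,0],"yaw":0}]'
```

```text
time_s: 17.4
position: [0.598, 0.227, 0.0274]
ee_rot: [-2.19, 0.069, 2.188]
force: [-1.7, -1.0, 3.9]
gripper_width: 0.0252
```

Force has turned to +3.9 N, so the foot is on the planks at the original height. I'll open gently, wait, retreat upward, and check.

```bash
python3 -m inch '[{"jaw":0.2,"slide":[0,0,0],"yaw":0},{"jaw":0,"slide":[0,0,0],"yaw":0},{"jaw":-0.3,"slide":[0,0,0],"yaw":0},{"jaw":-0.6,"slide":[0,0,0],"yaw":0},{"jaw":-1,"slide":[0,0,0],"yaw":0},{"jaw":-1,"slide":[0,0,0],"yaw":0},{"jaw":-1,"slide":[0,0,0],"yaw":0},{"jaw":-1,"slide":[0,0,0],"yaw":0},{"jaw":-1,"slide":[-10,0,0],"yaw":0},{"jaw":-1,"slide":[-20,0,0],"yaw":0},{"jaw":-1,"slide":[-30,0,0],"yaw":0},{"jaw":-1,"slide":[-40,0,0],"yaw":0},{"jaw":-1,"slide":[-40,0,0],"yaw":0},{"jaw":-1,"slide":[-40,0,0],"yaw":0},{"jaw":-1,"slide":[-20,0,0],"yaw":0},{"jaw":-1,"slide":[0,0,0],"yaw":0},{"jaw":-1,"slide":[0,0,0],"yaw":0}]'
python3 - <<'E'
from h import *
f=grab('top');w=grab('wrist')
cv2.imwrite('pics/m8.png',np.vstack([cv2.resize(f['pixels'][150:250,160:360,::-1],(600,300),interpolation=cv2.INTER_CUBIC),cv2.resize(w['pixels'][:300,:,::-1],(600,300))]))
E
```

```text
time_s: 19.1
position: [0.5977, 0.2268, 0.2266]
ee_rot: [-2.19, 0.069, 2.188]
force: [0.5, -0.2, -0.6]
gripper_width: 0.0853
```

I've used up my picture views, so I'll check with numbers: hook uprightness from the wrist depth, tray corners and bystanders from the top view.

Run:
```python
from h import *
w=load('wrist');P=cloud(w);px=cv2.cvtColor(w['pixels'],cv2.COLOR_RGB2HSV);Z=P[...,2]
D=np.hypot(P[...,0]-.598,P[...,1]-.227)
def rect(m,P=P):
    p=P[m];return len(p),cv2.minAreaRect((p[:,:2]*1000).astype(np.float32)),np.percentile(p[:,2],[5,50,95]).round(4)
v,u=np.mgrid[:384,:512]
near=(D<.08)&(v<260)
print('web top',rect(near&(Z>.055)&(Z<.075)));print('foot',rect(near&(Z>.006)&(Z<.016)))
rod=(abs(P[...,0]-.49)<.06)&(abs(P[...,1]-.232)<.02)&(Z>.03)&(Z<.07)
print('rod',rect(rod))
f=load('top');Q=cloud(f);h=cv2.cvtColor(f['pixels'],cv2.COLOR_RGB2HSV).astype(int)
# felt and wedge shift vs start, template matching between first-state position and now
box=(v>165)&(v<235)&(u>208)&(u<274)
print('tray >20mm high',rect(box&(Q[...,2]>.022)&(Q[...,2]<.05)&(Q[...,1]<.06)&(Q[...,1]>-.14)&(Q[...,0]>.49),Q))
tile=box&((h[...,0]<8)|(h[...,0]>172))&(h[...,1]>90)
print('tile',rect(tile,Q))
wb=(v>218)&(v<240)&(u>245)&(u<285)
print('wedge',rect(wb&(Q[...,2]>.012)&(Q[...,2]<.04),Q))
fb=(u>320)&(u<358)&(v>175)&(v<212)&(Q[...,2]>.137)&(Q[...,2]<.17)
print('felt',rect(fb,Q))
```

```text
web top (2379, ((602.236328125, 225.94508361816406), (26.029653549194336, 105.15208435058594), 86.54381561279297), array([0.0584, 0.0633, 0.0648]))
foot (1342, ((604.676513671875, 225.96275329589844), (46.044090270996094, 108.25961303710938), 86.32588195800781), array([0.0079, 0.0096, 0.0109]))
rod (586, ((493.262939453125, 232.9844970703125), (11.940912246704102, 113.91411590576172), 83.61109161376953), array([0.0493, 0.0511, 0.0527]))
tray >20mm high (425, ((560.8683471679688, -23.51146697998047), (106.32451629638672, 171.54649353027344), 7.168951511383057), array([0.0259, 0.0345, 0.0405]))
tile (162, ((550.8486328125, -3.098712921142578), (54.77351379394531, 54.20859146118164), 0.36677077412605286), array([0.0082, 0.0144, 0.0195]))
wedge (143, ((464.8543395996094, -119.05909729003906), (38.83494567871094, 91.33123016357422), 11.238109588623047), array([0.0125, 0.016 , 0.0239]))
felt (316, ((543.3792724609375, -322.14654541015625), (57.6264533996582, 58.26314926147461), 43.152259826660156), array([0.1431, 0.1487, 0.1539]))
```

```bash
python3 -c "
from station import ctrl
print(ctrl.state()['force'],ctrl.state()['qd'].round(4)); print(ctrl.job_done())"
```

```text
[ 0.26029065  0.45073922 -0.30585893] [-0.0012  0.0089  0.0102 -0.      0.002   0.0003]
the job is handed in; nothing more can be done
None
```

The tray is out from under the rack and the hook is standing back upright on its foot. I handed the job in at about 19 s of the 54 s allowed, and no verdict was reported.

I gripped the hook, turned its tip to the rack and lowered it into the loop. I then drew the tray out, eased the tip off the wire, lifted it clear and stood the hook back on its original plank.

**Last checks:**
- **Tray:** the back corners measured 0.152 and 0.156 m in the rack frame (limit 0.14 m). I then pulled about 8 mm further, and the next picture showed them moved by about that much.
- **Hook:** it stands level, with the foot top at 9.6 mm and the handle top at 63 mm. Its tip is roughly 0.2 m from the loop.
- **Tile and bystanders:** the tile is in the tray. The wedge reads within 3 mm of its start. I had no separate start reading for the felt wheel, but it sat at the same place in every picture and nothing came near it.
- **Gripper:** it is open and about 0.2 m above the planks, with no contact force.

**Not fully checked:** the final picture was refused because I had reached the 12-view limit, so the end state was checked from depth and colour data only. The final colour and depth fit of the tray outline also took in part of the loop, so the clearance figures rest on the earlier pictures.

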